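Lid the parts polisher, unlock it and start it

TASK

Close and start the parts polisher: pick up its loose blue lid by the knob and set it gently down on the orange bowl so that it sits seated and level on the rim, without dropping it. Then slide the yellow lock tab fully aside, off the green start button, and only then press the button all the way down and let it go. Leave the tab open and the lid seated, and do not disturb the containers and tools standing about.

Things in the scene. Friction and masses are not known exactly. Their poses are not given: they have to be found in the camera images.
- polisher: parts polisher, fixed, at the left or right of the table; yaw 0: its x points away from the robot. Origin on the table under the bowl's axis. Blue base 120 x 120 mm, 42 mm high, carrying an orange bowl with nuts in it. At its own -y side a grey control pod, x -55 to 55, y -124 to -60 mm, top at z = 70 mm; on it the green button and, bridging over it, the yellow lock tab, which slides along x.
- bowl_rim (a point): centre of the bowl's mouth at the height of its rim, 88 mm above the table, axes as the polisher's. The rim is a flat circle, 55 mm outer and 51 mm inner radius; the bowl is free inside for at least 20 mm below the rim.
- lid: loose blue round lid, about 0.15 kg, right way up on the table at the other end from the polisher. Origin: centre of its underside, z up. Locating lip of 46 mm radius, z 0 to 8 mm (goes inside the bowl); disc of 60 mm radius, z 8 to 13 mm (rests on the rim: origin then 8 mm below the rim); black upright cylindrical knob, 26 mm diameter, z 13 to 47 mm, graspable at any yaw.
- lid_knob (a point): on the axis of the lid's knob, 36 mm above the lid's origin: a good height for the grasp
- lock_tab (a joint): slide of the lock tab, m: 0 = right over the button; grows as the tab moves toward the polisher's own -x; stop at 0.046 (fully aside). Starts between 0 and 0.006. No spring: it stays where it is left; friction about 1.2 N. While it covers the button, the button cannot be reached from above.
- tab_fin (a point): centre of the tab's grip fin, 26 mm above the pod top, axes as the polisher's. The fin is a yellow block 30 mm long (along the slide, x), 12 mm thick (y), from 16 to 36 mm above the pod top; pinch it across its thickness or push its end. Below it the tab is a bridge 40 mm (x) by 42 mm (y), 16 mm high.
- start_button (a joint): travel of the start button, m: 0 = up, 0.005 = fully down; sprung, about 1.4 N to start and 5 N at the bottom; comes up again by itself
- button_top (a point): centre of the top of the green button, 24 mm diameter, standing 9 mm over the pod top at rest; in the polisher's frame at x = 22, y = -93 mm. With the tab fully aside, the tab's edge is 26 mm from the button's centre.
- spray_can: white spray can with grey cap, 68 mm diameter, 214 mm tall, upright, standing close behind the polisher; origin at the centre of its underside; leave alone
- oil_jar: glass jar with yellowish lid, 74 mm diameter, 116 mm tall, standing close to the lid; origin at the centre of its underside; leave alone
- coffee_cup: yellow-orange paper coffee cup with black lid, 87 mm diameter at the top, 134 mm tall, standing close to the blue lid; origin at the centre of its underside; leave alone
- tape_measure: yellow tape measure, 36 x 84 mm, 70 mm tall, mid table; origin at the centre of its underside; leave alone
- screwdriver: yellow-handled screwdriver, 193 mm long, lying near the front edge mid table; origin at the centre of its underside; leave alone
- torch: black torch, 145 mm long, 50 mm thick, lying mid table; origin at the centre of its underside; leave alone

How it is judged:
By the outcome, as a careful person would: the job done as asked, in the order asked, and still so for the second after the job is handed in, with the robot touching nothing.
It also fails if it takes over 64 s, if anything falls off the work surface, if the arm or the gripper's body presses on something with over 40 N, if the wrist force passes 120 N, or if a joint passes its speed limit or range.

ROBOT

A 6-joint arm with a two-finger parallel gripper is mounted at the origin on a cart in front of the work surface, level with it; the furniture and walls round the work are solid. World frame = base frame: x ahead of the robot, y to its left, z up, the work surface at z = 0. Lengths are in m, angles in rad, forces in N, time in s.
With the tool pointing down it reaches from about 0.275 to 0.975 m from the base axis. Payload 8.4 kg.
Tool frame: the origin (TCP) lies midway between the tips of the shut fingers; the grasp point (between the pads) lies 19 mm behind it (r.tcp_to_grasp is the z of the grasp point in the tool frame, in m); z points along the fingers, y is the line along which they close (so a half turn about z gives the same grasp; the last joint's range is limited). The gripper opens to 92 mm and grips with 3 to 60 N. Pads are 20 mm wide; open, the fingers measure 128 mm over their backs; the gripper's body (75 mm by 189 mm) begins 69 mm behind the grasp point.
Start: joints at [-1.161, 0.353, 1.633, -0, 1.155, -0.002], TCP at [0.25, -0.573, 0.215] pointing down, gripper open.
Joint ranges: [-2.63, 2.63], [-0.92, 2.1], [0.06, 2.66], [-1.3, 4.44], [0, 2.69], [-3.02, 3.02]. Speed limits (rad/s): [2.22, 2.22, 2.79, 3.14, 3.14, 3.14].

INTERFACE

Orientations are given as a rotation vector (axis times angle).
In Python, from plant import r gives the robot as it stands.
- The arm moves only by the tool step_arm, never from a script. Its argument "moves" is a list of rows, each a list of 2 entries, a list of its own where there are three numbers: the shift along the tool's x, y, z in m, then the turn about the tool's z in rad. A call has 1 to 20 rows; each row shifts and turns the commanded pose from where the row before left it, along the tool's axes as they then stand; what a row does not reach is not made up. A row lasts 1/12 s, in which the tool goes at most 41.7 mm and 7.16 degrees, less where a joint would pass 70% of its speed; a pose out of reach is approached as far as the arm can. A call with a gripper value outside its range is refused whole. "jaw" is the finger opening in m, from 0 to 0.0919, set as the call begins (left out, the last holds). The fingers move at their own pace and stop on an object; "force" is the grip in N (left out, the last holds). Time passes only in rows, so rows that do not move let the fingers close. It gives the time, the measured TCP pose, the force, the opening and the grip force at its end, in the units of the state.
- r.observe(): the state, without advancing time (a new reading comes with each control period).
- r.grab_frame(name): name is "scene" or "side" or "wrist"; returns a dict with "image" (420x560x3 uint8, blue, green, red), "depth" (420x560 float32, m along the optical axis (not along the pixel's ray), 0 where there is no reading), "fovy" (degrees; the focal length in pixels is half the picture's height over the tangent of half this angle, whatever the lens; pixels are square), "cx", "cy" (the principal point, pixels), "rvec" (rotation vector, rad) and "tvec" (3), from world to camera coordinates, as OpenCV has them; the wrist camera has in their place "tool_from_camera" (4x4, takes a point from camera to tool coordinates, whose origin is the TCP and whose axes are the flange's). Camera axes: x right, y down, z forward; pixel columns grow to the right and rows downward; lengths in m; the calibration is good to about 2 mm. A picture is of the moment at which its call begins: read the wrist's pose just before it.
- r.finish_job(): hands the job in; it is judged then, once.
The state is a dict: "time": time; "joint_positions": joint angles; "qd": joint speeds; "joint_efforts": joint torques, N m; "eef_pos": TCP position; "ee_rot": TCP orientation; "force": force on the tool from outside, world axes, zero at the start; "wrist_torque": the same for the moment, N m; "finger_gap": finger opening in m; "finger_force": force on a finger pad.
Only numpy, scipy, OpenCV 4.12 (cv2) and the standard library are available. Lean on these libraries where they do the work, as an engineer would, in place of code of your own. Each camera call takes 0.05 s, during which the arm holds its last target. There are 200 camera calls.

## Working session

There is one attempt and no reset: what is moved stays moved. The work goes in short steps, Python scripts to look and compute and a tool call to move; the robot and the scene stay as the last step left them, time stands still between calls to the robot, and variables do not carry over. Pictures are saved under pics/ and viewed, at most 10 in all, crops included, and the job is handed in when it is done.

Besides the shell and the picture viewer there is one more tool, called after "Call:" as name([rows], argument=value, ...), one row to a line, values as JSON. step_arm: Moves the arm, as the interface text tells. Its arguments: {"type":"object","properties":{"moves":{"type":"array"},"jaw":{"type":"number"},"force":{"type":"number"}},"required":["moves"]}

```bash
mkdir -p pics; cat > h.py <<'E'
import numpy as np, cv2
from plant import r
from scipy.spatial.transform import Rotation as R
def grab(n,save=None):
    s=r.observe(); f=r.grab_frame(n)
    if save: cv2.imwrite('pics/'+save,f['image'])
    if n=='wrist':
        T=np.eye(4);T[:3,:3]=R.from_rotvec(s['ee_rot']).as_matrix();T[:3,3]=s['eef_pos'];f['W']=T@np.array(f['tool_from_camera'])
    else:
        T=np.eye(4);T[:3,:3]=R.from_rotvec(np.ravel(f['rvec'])).as_matrix();T[:3,3]=np.ravel(f['tvec']);f['W']=np.linalg.inv(T)
    return f
def cloud(f):
    d=f['depth'];h,w=d.shape;fo=h/2/np.tan(np.radians(f['fovy'])/2)
    v,u=np.mgrid[:h,:w];P=np.stack([(u-f['cx'])/fo*d,(v-f['cy'])/fo*d,d],-1)
    P=P@f['W'][:3,:3].T+f['W'][:3,3];P[d==0]=np.nan
    return P
def proj(f,p):
    c=np.linalg.inv(f['W'])@np.append(p,1);fo=f['depth'].shape[0]/2/np.tan(np.radians(f['fovy'])/2)
    return c[:2]/c[2]*fo+[f['cx'],f['cy']]
E
python3 - <<'E'
from h import *
s=r.observe();print(s, r.tcp_to_grasp)
print(R.from_rotvec(s['ee_rot']).as_matrix().round(3))
for n in('scene','side'):
    f=grab(n,n+'.png');np.save(n,cloud(f));print(n,f['W'].round(2))
a=[cv2.imread('pics/%s.png'%n) for n in('scene','side')]
E
```

```text
{'time': 0.0, 'joint_positions': array([-1.16140615e+00,  3.53639754e-01,  1.63411459e+00, -3.03500353e-05,
        1.15516201e+00, -2.41126377e-03]), 'qd': array([-0.00137722,  0.00129416, -0.00172327,  0.00054119,  0.00172828,
       -0.00118748]), 'joint_efforts': array([-4.36764822e-04, -5.93847907e+01, -3.34216189e+01,  6.96147163e-02,
        2.34724424e-02, -9.73444139e-05]), 'eef_pos': array([ 0.2499591 , -0.57232359,  0.21387728]), 'ee_rot': array([-3.07396603e+00, -6.42050241e-01,  4.62704771e-04]), 'force': array([-0.42575596,  0.01079421, -0.39289451]), 'wrist_torque': array([-0.0669733 ,  0.00117626, -0.01307159]), 'finger_force': 0.0, 'finger_gap': 0.09181128267381683} -0.0187
[[ 0.916  0.4   -0.001]
 [ 0.4   -0.916  0.001]
 [-0.    -0.001 -1.   ]]
scene [[-0.81 -0.36  0.46 -0.2 ]
 [-0.58  0.48 -0.65  0.95]
 [ 0.02 -0.8  -0.6   1.07]
 [ 0.    0.    0.    1.  ]]
side [[-0.97 -0.11  0.22  0.3 ]
 [-0.25  0.36 -0.9   0.83]
 [ 0.02 -0.93 -0.37  0.46]
 [ 0.    0.    0.    1.  ]]
```

View pics/scene.png

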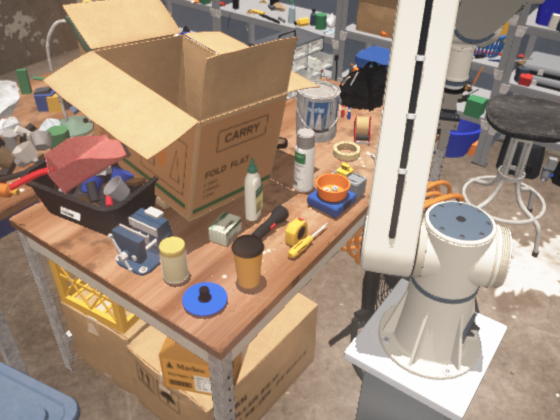

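View pics/side.png

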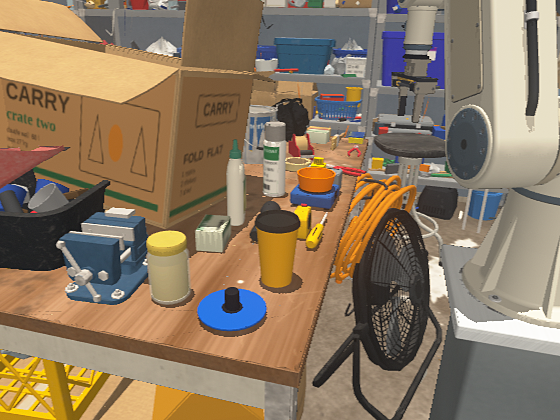

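The lid is at scene (205,298), between the jar (174,260) and the cup (248,262). The polisher is at (332,190) with its pod to the right of it, and the spray can stands behind at (304,160). Next I'll measure these.

```bash
python3 - <<'E'
from h import *
for n in('scene','side'):
    P=np.load(n+'.npy');im=cv2.imread('pics/%s.png'%n)
    hsv=cv2.cvtColor(im,cv2.COLOR_BGR2HSV);H,S,V=[hsv[...,i].astype(int) for i in range(3)]
    x,y,z=np.moveaxis(P,-1,0)
    def rep(t,m):
        q=P[m]; 
        if len(q)<3: print(n,t,len(q));return
        lo,hi=np.percentile(q,2,0),np.percentile(q,98,0);print(n,t,len(q),lo.round(3),hi.round(3),'mid',((lo+hi)/2).round(4),'med',np.median(q,0).round(4))
    T=(x>0.2)&(x<1.0)&(abs(y)<.8)&(z>-.02)
    blue=(H>105)&(H<125)&(S>150)&T
    rep('lid',blue&(z<.03)&(z>.004)&(y>0.2)&(x<.6))
    lid=np.median(P[blue&(z<.03)&(y>0.2)&(x<.6)],0)
    k=(V<70)&(np.hypot(x-lid[0],y-lid[1])<.03)&(z>.02)&(z<.06)
    rep('knob',k); rep('knobtop',k&(z>.043))
    rep('base',blue&(y<0)&(z<.06)&(z>.02)&(x<.7))
    rep('rim',(H<14)&(S>180)&T&(y<0)&(z>.08)&(z<.1))
    rep('tab',(H>22)&(H<34)&(S>180)&T&(y<-.2)&(z>.085)&(z<.12))
    rep('tall y<0',T&(y<-.05)&(z>.13)&(x<.8)&(z<.25)&(abs(y)<.5))
    rep('tall y>0',T&(y>-.05)&(z>.09)&(x<.62)&(z<.25))
E
```

```text
scene lid 797 [0.477 0.202 0.006] [0.583 0.292 0.016] mid [0.5305 0.2472 0.0109] med [0.5223 0.2524 0.0109]
scene knob 56 [0.516 0.235 0.021] [0.534 0.253 0.044] mid [0.5253 0.2439 0.0325] med [0.5208 0.2477 0.0319]
scene knobtop 4 [0.519 0.24  0.044] [0.522 0.251 0.045] mid [0.5205 0.2455 0.0444] med [0.5199 0.248  0.044 ]
scene base 0
scene rim 63 [ 0.438 -0.38   0.08 ] [ 0.538 -0.275  0.088] mid [ 0.4879 -0.3275  0.0838] med [ 0.5055 -0.3344  0.0828]
scene tab 0
scene tall y<0 2653 [ 0.589 -0.369  0.132] [ 0.724 -0.057  0.247] mid [ 0.6565 -0.2133  0.1896] med [ 0.6987 -0.1905  0.1857]
scene tall y>0 814 [0.444 0.074 0.093] [0.522 0.152 0.134] mid [0.4833 0.1126 0.1132] med [0.4775 0.1186 0.125 ]
side lid 1768 [0.475 0.203 0.011] [0.583 0.296 0.015] mid [0.529  0.2499 0.0128] med [0.5227 0.256  0.0131]
side knob 267 [0.518 0.231 0.021] [0.538 0.253 0.048] mid [0.5282 0.2422 0.0346] med [0.5271 0.2477 0.0397]
side knobtop 106 [0.518 0.23  0.043] [0.539 0.252 0.048] mid [0.5286 0.2411 0.0459] med [0.5288 0.2423 0.0468]
side base 111 [ 0.43  -0.371  0.039] [ 0.544 -0.271  0.044] mid [ 0.4871 -0.3211  0.0411] med [ 0.5087 -0.2822  0.0415]
side rim 131 [ 0.437 -0.384  0.08 ] [ 0.537 -0.278  0.087] mid [ 0.4867 -0.3313  0.0838] med [ 0.4908 -0.2988  0.0841]
side tab 50 [ 0.48  -0.437  0.085] [ 0.515 -0.404  0.107] mid [ 0.4977 -0.4208  0.0963] med [ 0.4972 -0.4204  0.0892]
side tall y<0 3208 [ 0.591 -0.357  0.132] [ 0.724 -0.056  0.247] mid [ 0.6574 -0.2067  0.1898] med [ 0.6982 -0.166   0.1849]
side tall y>0 1451 [0.446 0.073 0.092] [0.522 0.152 0.134] mid [0.4836 0.1122 0.1132] med [0.4812 0.1333 0.127 ]
```

```bash
python3 - <<'E'
from h import *
P=np.concatenate([np.load(n+'.npy').reshape(-1,3) for n in('scene','side')])
def rep(t,c,rad,z0,z1):
    q=P[(np.hypot(P[:,0]-c[0],P[:,1]-c[1])<rad)&(P[:,2]>z0)&(P[:,2]<z1)]
    if len(q)>3: print(t,len(q),np.percentile(q,1,0).round(3),np.percentile(q,99,0).round(3))
    else: print(t,len(q))
rep('jar',(.64,.26),.09,.1,.125)
rep('can',(.61,-.36),.07,.13,.23)
rep('around lid z>.09',(.53,.242),.13,.09,.4)
rep('around bowl z>.1',(.487,-.33),.15,.1,.4)
rep('around pod z>.09',(.487,-.423),.11,.09,.3)
for y in np.arange(-.5,.45,.05):
    q=P[(abs(P[:,1]-y)<.025)&(P[:,0]>.25)&(P[:,0]<.62)&(P[:,2]>.03)];
    if len(q): print(round(y,2),q[:,2].max().round(3),end='; ')
E
```

```text
jar 1271 [0.625 0.185 0.1  ] [0.691 0.251 0.117]
can 1260 [ 0.586 -0.383  0.131] [ 0.647 -0.326  0.215]
around lid z>.09 2015 [0.456 0.117 0.091] [0.658 0.25  0.134]
around bowl z>.1 1518 [ 0.49  -0.424  0.101] [ 0.636 -0.326  0.215]
around pod z>.09 105 [ 0.479 -0.431  0.09 ] [ 0.513 -0.38   0.107]
-0.5 0.557; -0.45 0.107; -0.4 0.215; -0.35 0.217; -0.3 0.176; -0.25 0.091; -0.2 0.048; -0.15 0.07; -0.1 0.747; -0.05 0.046; 0.05 0.135; 0.1 0.136; 0.15 0.136; 0.2 0.049; 0.25 0.05;
```

Call:
step_arm([
  [[0, 0, -0.03], 0],
  [[0, 0, -0.03], 0],
  [[0, 0, -0.03], 0],
  [[0.0233, -0.0254, 0], 0],
  [[0.0233, -0.0254, 0], 0],
  [[0.0233, -0.0254, 0], 0],
  [[0.0233, -0.0254, 0], 0],
  [[0.0233, -0.0254, 0], 0],
  [[0.0233, -0.0254, 0], 0],
  [[0.0233, -0.0254, 0], 0],
  [[0.0233, -0.0254, 0], 0],
  [[0.0233, -0.0254, 0], 0],
  [[0.0233, -0.0254, 0], 0],
  [[0.0233, -0.0254, 0], 0],
  [[0.0233, -0.0254, 0], 0],
  [[0.0233, -0.0254, 0], 0],
  [[0.0233, -0.0254, 0], 0],
  [[0.0233, -0.0254, 0], 0],
  [[0.0233, -0.0254, 0], 0],
  [[0.0233, -0.0254, 0], 0],
])

```text
time: 1.77
eef_pos: [0.4403, -0.0168, 0.3045]
ee_rot: [3.075, 0.642, -0.0]
force: [0.7, -0.8, -0.4]
finger_gap: 0.0919
finger_force: 0.0
```

Call:
step_arm([
  [[0.0233, -0.0254, 0], 0],
  [[0.0233, -0.0254, 0], 0],
  [[0.0233, -0.0254, 0], 0],
  [[0.0233, -0.0254, 0], 0],
  [[0.0233, -0.0254, 0], 0],
  [[0.0233, -0.0254, 0], 0],
  [[0.0233, -0.0254, 0], 0],
  [[0.0233, -0.0254, 0], 0],
  [[0, 0, 0], -0.056],
  [[0, 0, 0], -0.056],
  [[0, 0, 0], 0],
  [[0, 0, 0], 0],
])

```text
time: 2.77
eef_pos: [0.5296, 0.2423, 0.3042]
ee_rot: [3.035, 0.811, -0.001]
force: [0.9, -0.3, 0.2]
finger_gap: 0.092
finger_force: 0.0
```

```bash
python3 - <<'E'
from h import *
s=r.observe();print(s['eef_pos'],R.from_rotvec(s['ee_rot']).as_matrix().round(3),s['joint_positions'].round(2),s['time'])
f=grab('wrist','w1.png');P=cloud(f);np.save('w1',P)
print(f['W'].round(3), proj(f,[.529,.242,.047]))
m=(f['image'].max(-1)<75)&(np.hypot(P[...,0]-.529,P[...,1]-.242)<.035)&(P[...,2]>.04)&(P[...,2]<.055)
q=P[m];print(len(q),q.min(0),q.max(0),(q.min(0)+q.max(0))/2)
hsv=cv2.cvtColor(f['image'],cv2.COLOR_BGR2HSV)
m=(hsv[...,0]>105)&(hsv[...,0]<125)&(hsv[...,1]>150)&(P[...,2]<.03)&(P[...,2]>.004)
q=P[m];
if len(q):print(len(q),q.min(0),q.max(0),(q.min(0)+q.max(0))/2)
E
```

```text
[0.5295668  0.24225084 0.30419521] [[ 0.867  0.499 -0.001]
 [ 0.499 -0.867 -0.   ]
 [-0.001 -0.    -1.   ]] [ 0.43  0.21  1.62 -0.    1.31  1.48] 2.7667
[[ 0.499 -0.835 -0.233  0.596]
 [-0.867 -0.481 -0.133  0.279]
 [-0.001  0.268 -0.963  0.476]
 [ 0.     0.     0.     1.   ]] [278.52979329 175.46678444]
242 [0.52042121 0.22547093 0.04016327] [0.54414363 0.25091468 0.05074741] [0.53228242 0.23819281 0.04545534]
2436 [0.47326868 0.1795502  0.01193623] [0.59054906 0.2960799  0.01811589] [0.53190887 0.23781505 0.01502606]
```

View pics/w1.png

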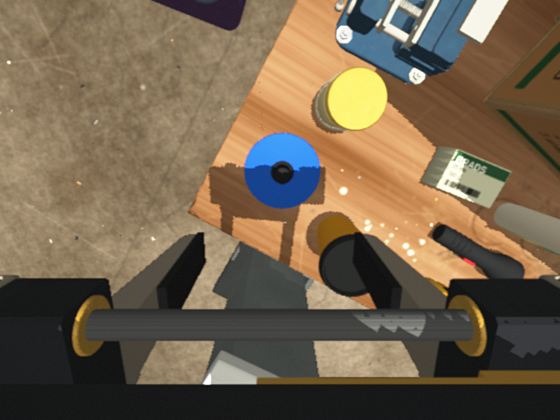

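The view shows the lid whole at (282,171), the jar at (352,100) and the cup at (348,262), both clear of the fingers' line. I'll shift 3 mm and descend.

Call:
step_arm([
  [[0, 0.0033, 0.02], 0],
  [[0, 0, 0.03], 0],
  [[0, 0, 0.03], 0],
  [[0, 0, 0.03], 0],
  [[0, 0, 0.03], 0],
  [[0, 0, 0.03], 0],
  [[0, 0, 0.03], 0],
  [[0, 0, 0.03], 0],
  [[0, 0, 0.02], 0],
  [[0, 0, 0.015], 0],
  [[0, 0, 0.01], 0],
  [[0, 0, 0.007], 0],
  [[0, 0, 0], 0],
  [[0, 0, 0], 0],
], jaw=0.06)

```text
time: 3.98
eef_pos: [0.5318, 0.2395, 0.0231]
ee_rot: [-3.035, -0.812, -0.001]
force: [-0.0, -0.4, -0.2]
finger_gap: 0.06
finger_force: 0.0
```

Call:
step_arm([
  [[0, 0, 0], 0],
  [[0, 0, 0], 0],
  [[0, 0, 0], 0],
  [[0, 0, 0], 0],
  [[0, 0, 0], 0],
  [[0, 0, 0], 0],
  [[0, 0, 0], 0],
  [[0, 0, 0], 0],
], jaw=0.015, force=20)

```text
time: 4.65
eef_pos: [0.5317, 0.2395, 0.0229]
ee_rot: [3.034, 0.814, 0.001]
force: [-0.0, -0.9, 4.8]
finger_gap: 0.0253
finger_force: 20.0
```

Call:
step_arm([
  [[0, 0, -0.003], 0],
  [[0, 0, -0.006], 0],
  [[0, 0, -0.012], 0],
  [[0, 0, -0.02], 0],
  [[0, 0, -0.03], 0],
  [[0, 0, -0.03], 0],
  [[0, 0, -0.03], 0],
  [[0, 0, -0.03], 0],
  [[0, 0, -0.03], 0],
  [[0, 0, -0.03], 0],
  [[0, 0, -0.02], 0],
  [[0, 0, -0.01], 0],
  [[0, 0, 0], 0],
], force=30)

```text
time: 5.73
eef_pos: [0.5324, 0.2399, 0.2766]
ee_rot: [-3.034, -0.813, -0.007]
force: [0.3, 0.3, -1.8]
finger_gap: 0.0251
finger_force: 30.0
```

```bash
python3 - <<'E'
from h import *
f=grab('side','s2.png');g=grab('wrist','w2.png');s=r.observe()
print(s['eef_pos'],s['finger_gap'],s['force'])
for n in (f,g):
    P=cloud(n);hsv=cv2.cvtColor(n['image'],cv2.COLOR_BGR2HSV)
    m=(hsv[...,0]>105)&(hsv[...,0]<125)&(hsv[...,1]>150)&(P[...,2]>s['eef_pos'][2]-.06)&(np.hypot(P[...,0]-.53,P[...,1]-.24)<.08)
    q=P[m];print(len(q))
    if len(q)>20:
        q=q[q[:,2]>np.percentile(q[:,2],30)] ;c=q.mean(0);print(q.min(0),q.max(0),np.linalg.svd(q-c)[2][2])
c=f['image'];cv2.imwrite('pics/c2.png',np.hstack([cv2.resize(c[60:340,120:400],(400,400)),cv2.resize(g['image'],(400,400))]))
E
```

```text
[0.53093073 0.23923411 0.27296268] 0.025598018360552838 [-0.46759024 -0.00544657 -1.6857667 ]
1385
[0.47299098 0.18346555 0.26644124] [0.5881159  0.30055383 0.26779157] [-0.00271133 -0.00148118  0.99999523]
8782
[0.48067868 0.18023658 0.26606933] [0.59057041 0.29765402 0.37040584] [-0.01269461 -0.00318729  0.99991434]
```

View pics/c2.png

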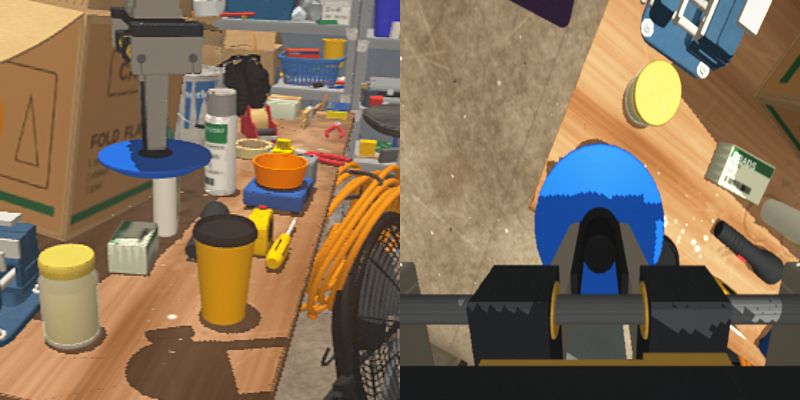

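The lid is held level (disc normal within 1° of vertical), with nothing disturbed. I'll carry it to a hover short of the bowl so the wrist camera can see the rim.

Call:
step_arm([
  [[-0.0094, 0.0098, 0], 0],
  [[-0.0188, 0.0196, 0], 0],
  [[-0.0188, 0.0196, 0], 0],
  [[-0.0188, 0.0196, 0], 0],
  [[-0.0188, 0.0196, 0], 0],
  [[-0.0188, 0.0196, 0], 0],
  [[-0.0188, 0.0196, 0], 0],
  [[-0.0188, 0.0196, 0], 0],
  [[-0.0188, 0.0196, 0], 0],
  [[-0.0188, 0.0196, 0], 0],
  [[-0.0188, 0.0196, 0], 0],
  [[-0.0188, 0.0196, 0], 0],
  [[-0.0188, 0.0196, 0], 0],
  [[-0.0188, 0.0196, 0], 0],
  [[-0.0188, 0.0196, 0], 0],
  [[-0.0188, 0.0196, 0], 0],
  [[-0.0188, 0.0196, 0], 0],
  [[-0.0188, 0.0196, 0], 0],
  [[-0.0188, 0.0196, 0], 0],
  [[-0.0188, 0.0196, 0], 0],
])

```text
time: 7.5
eef_pos: [0.4031, -0.2758, 0.2718]
ee_rot: [-3.032, -0.812, 0.003]
force: [0.7, -0.2, -1.7]
finger_gap: 0.0252
finger_force: 30.0
```

Call:
step_arm([
  [[-0.0188, 0.0196, 0], 0],
  [[-0.0188, 0.0196, 0], 0],
  [[-0.0188, 0.0196, 0], 0],
  [[-0.0188, 0.0196, 0], 0],
  [[-0.0094, 0.0098, 0], 0],
  [[0, 0, 0], 0],
  [[0, 0, 0], 0],
  [[0, 0, 0], 0],
])

```text
time: 8.17
eef_pos: [0.3756, -0.3924, 0.2727]
ee_rot: [-3.033, -0.813, 0.001]
force: [-0.4, 0.5, -1.3]
finger_gap: 0.0251
finger_force: 30.0
```

```bash
python3 - <<'E'
from h import *
s=r.observe();print(s['eef_pos'],R.from_rotvec(s['ee_rot']).as_matrix().round(3),s['finger_gap'])
f=grab('wrist','w3.png');P=cloud(f)
hsv=cv2.cvtColor(f['image'],cv2.COLOR_BGR2HSV);H,S,V=[hsv[...,i].astype(int) for i in range(3)]
def fit(q):
    A=np.c_[2*q[:,:2],np.ones(len(q))];b=(q[:,:2]**2).sum(1);c=np.linalg.lstsq(A,b,rcond=None)[0];return c[:2],np.sqrt(c[2]+c[:2]@c[:2])
z=P[...,2]
for lo,hi in((.084,.095),(.08,.1)):
    q=P[(H<16)&(S>170)&(z>lo)&(z<hi)&(P[...,1]<-.2)]
    if len(q)>10:print(len(q),q.min(0),q.max(0),(q.min(0)+q.max(0))/2,fit(q))
q=P[(H>22)&(H<34)&(S>150)&(z>.085)&(z<.115)&(abs(P[...,1]+.42)<.04)&(abs(P[...,0]-.49)<.06)]
if len(q):print('tab',len(q),q.min(0),q.max(0)); q=q[q[:,2]>.1];print('fin top',len(q), len(q) and (q.min(0),q.max(0)))
q=P[(H>40)&(H<85)&(S>120)&(abs(P[...,1]+.42)<.05)&(abs(P[...,0]-.5)<.06)]
if len(q):print('green',len(q),q.min(0),q.max(0))
E
```

```text
[ 0.37562255 -0.39236086  0.27273338] [[ 0.866  0.5   -0.001]
 [ 0.5   -0.866  0.002]
 [-0.    -0.002 -1.   ]] 0.025087905635409444
463 [ 0.43426661 -0.38456915  0.08400894] [ 0.53951969 -0.28294844  0.09124656] [ 0.48689315 -0.33375879  0.08762775] (array([ 0.48840016, -0.33376968]), np.float64(0.050437925906680295))
811 [ 0.43426661 -0.38456915  0.08001402] [ 0.53951969 -0.28294844  0.09124656] [ 0.48689315 -0.33375879  0.08563029] (array([ 0.48853089, -0.33372845]), np.float64(0.04998775287699981))
tab 1312 [ 0.46157414 -0.44907658  0.0850903 ] [ 0.51950638 -0.3801034   0.10950335]
fin top 304 (array([ 0.48371859, -0.43407778,  0.10011328]), array([ 0.51369929, -0.42121148,  0.10950335]))
```

View pics/w3.png

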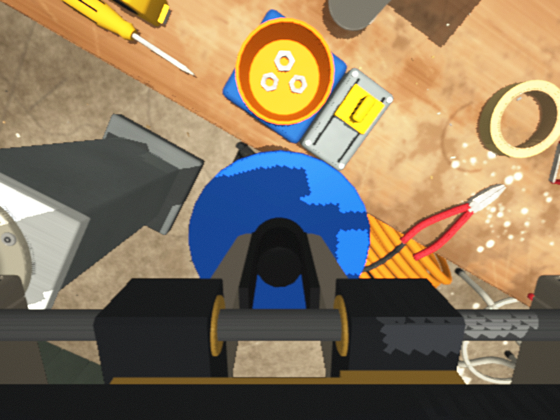

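Bowl with nuts at (285,72), tab at (358,106), pod beside it. Averaging the views puts the rim centre at (0.487, −0.3325). I'll move over it and descend to just above the rim.

Call:
step_arm([
  [[0.01, 0.0004, 0], 0],
  [[0.02, 0.0006, 0], 0],
  [[0.02, 0.0006, 0], 0],
  [[0.02, 0.0006, 0], 0],
  [[0.02, 0.0006, 0], 0],
  [[0.02, 0.0006, 0], 0],
  [[0.0114, 0.0004, 0], 0],
  [[0.005, 0, 0], 0],
  [[0, 0, 0.02], 0],
  [[0, 0, 0.03], 0],
  [[0, 0, 0.03], 0],
  [[0, 0, 0.03], 0],
  [[0, 0, 0.02], 0],
  [[0, 0, 0.015], 0],
  [[0, 0, 0.007], 0],
  [[0, 0, 0.003], 0],
  [[0, 0, 0], 0],
  [[0, 0, 0], 0],
  [[0, 0, 0], 0],
])

```text
time: 9.8
eef_pos: [0.4881, -0.3341, 0.1198]
ee_rot: [3.033, 0.813, 0.002]
force: [0.7, -0.1, -2.1]
finger_gap: 0.0256
finger_force: 30.0
```

```bash
python3 - <<'E'
from h import *
s=r.observe();print(s['eef_pos'],s['finger_gap'],s['force'])
def fit(q):
    A=np.c_[2*q[:,:2],np.ones(len(q))];b=(q[:,:2]**2).sum(1);c=np.linalg.lstsq(A,b,rcond=None)[0];return c[:2],np.sqrt(c[2]+c[:2]@c[:2])
out=[]
for n,bx in(('scene',(285,140,105)),('side',(270,120,100))):
    f=grab(n);P=cloud(f);hsv=cv2.cvtColor(f['image'],cv2.COLOR_BGR2HSV);z=P[...,2]
    m=(hsv[...,0]>105)&(hsv[...,0]<125)&(hsv[...,1]>150)&(z>.09)&(z<.13)&(np.hypot(P[...,0]-.487,P[...,1]+.33)<.08)
    q=P[m];print(n,len(q),'lid',np.percentile(q,2,0).round(4),np.percentile(q,98,0).round(4))
    x,y,w=bx;out.append(cv2.resize(f['image'][y:y+w,x:x+w],(400,400),interpolation=cv2.INTER_CUBIC))
cv2.imwrite('pics/c4.png',np.hstack(out))
E
```

```text
[ 0.48806265 -0.33409932  0.11982477] 0.02564664435429194 [ 0.69499584 -0.11314459 -2.08349681]
scene 182 lid [ 0.4488 -0.3875  0.102 ] [ 0.5407 -0.284   0.1122]
side 163 lid [ 0.4299 -0.3801  0.0993] [ 0.5393 -0.2743  0.1117]
```

View pics/c4.png

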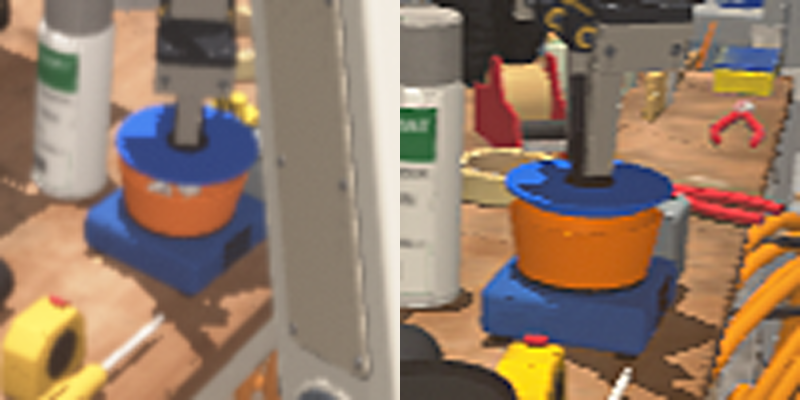

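The lid is level just above the rim and about 2 mm off towards −x/−y. I'll nudge it back and lower slowly.

Call:
step_arm([
  [[0.002, -0.001, 0], 0],
  [[0, 0, 0.002], 0],
  [[0, 0, 0.002], 0],
  [[0, 0, 0.002], 0],
  [[0, 0, 0.002], 0],
  [[0, 0, 0.002], 0],
  [[0, 0, 0.002], 0],
  [[0, 0, 0], 0],
  [[0, 0, 0], 0],
])

```text
time: 10.65
eef_pos: [0.4885, -0.3317, 0.1064]
ee_rot: [-3.034, -0.813, 0.0]
force: [0.2, 0.8, -1.0]
finger_gap: 0.025
finger_force: 30.0
```

Call:
step_arm([
  [[0, 0, 0.001], 0],
  [[0, 0, 0.001], 0],
  [[0, 0, 0.001], 0],
  [[0, 0, 0], 0],
  [[0, 0, 0], 0],
])

```text
time: 11.07
eef_pos: [0.4886, -0.3318, 0.1035]
ee_rot: [-3.034, -0.813, 0.0]
force: [-0.1, 0.2, -2.2]
finger_gap: 0.0249
finger_force: 30.0
```

Call:
step_arm([
  [[0, 0, 0.001], 0],
  [[0, 0, 0.001], 0],
  [[0, 0, 0], 0],
  [[0, 0, 0], 0],
])

```text
time: 11.4
eef_pos: [0.4888, -0.3319, 0.1029]
ee_rot: [3.034, 0.813, 0.001]
force: [-4.8, 3.5, 11.2]
finger_gap: 0.0252
finger_force: 30.0
```

```bash
python3 - <<'E'
from h import *
s=r.observe();print(s['eef_pos'],s['force'],s['wrist_torque'])
for n in('scene','side'):
    f=grab(n);P=cloud(f);hsv=cv2.cvtColor(f['image'],cv2.COLOR_BGR2HSV);z=P[...,2]
    m=(hsv[...,0]>105)&(hsv[...,0]<125)&(hsv[...,1]>150)&(z>.07)&(z<.13)&(np.hypot(P[...,0]-.487,P[...,1]+.33)<.08)
    q=P[m];q=q[q[:,2]>np.median(q[:,2])-.003];c=q.mean(0);n_=np.linalg.svd(q-c)[2][2];print(n,len(q),c,n_,q.min(0),q.max(0))
E
```

```text
[ 0.48875757 -0.33185495  0.1028597 ] [-4.76348535  3.52457999 11.22759836] [ 0.47343318  0.65384267 -0.01095758]
scene 145 [ 0.50479887 -0.33764686  0.09113748] [ 0.00969263 -0.01718583  0.99980533] [ 0.43962378 -0.38595653  0.08781887] [ 0.54488474 -0.27803754  0.09555184]
side 142 [ 0.49556443 -0.31836492  0.09293258] [-0.00502031  0.01416574  0.99988706] [ 0.4283934  -0.38548866  0.09018944] [ 0.5437873  -0.26909598  0.10460926]
```

The lid's top is at 92–93 mm and level, so it is seated. I'll release it and rise.

Call:
step_arm([
  [[0, 0, 0], 0],
  [[0, 0, 0], 0],
  [[0, 0, 0], 0],
  [[0, 0, 0], 0],
  [[0, 0, 0], 0],
  [[0, 0, 0], 0],
], jaw=0.05)

```text
time: 12.0
eef_pos: [0.4886, -0.3317, 0.1014]
ee_rot: [-3.034, -0.813, 0.0]
force: [-1.1, 0.1, 0.4]
finger_gap: 0.0497
finger_force: 0.0
```

Call:
step_arm([
  [[0, 0, -0.01], 0],
  [[0, 0, -0.02], 0],
  [[0, 0, -0.03], 0],
  [[0, 0, -0.03], 0],
  [[0, 0, -0.03], 0],
  [[0, 0, -0.03], 0],
  [[-0.03, 0, 0], 0.1],
  [[-0.03, 0, 0], 0.1],
  [[-0.03, 0, 0], 0.1],
  [[-0.03, 0, 0], 0.1],
  [[0, 0, 0], 0.12],
  [[0, 0, 0], 0],
  [[0, 0, 0], 0],
  [[0, 0, 0], 0],
])

```text
time: 13.17
eef_pos: [0.3782, -0.3753, 0.252]
ee_rot: [3.141, 0.013, 0.001]
force: [0.7, -0.2, -0.4]
finger_gap: 0.05
finger_force: 0.0
```

```bash
python3 - <<'E'
from h import *
s=r.observe();print(s['eef_pos'],R.from_rotvec(s['ee_rot']).as_matrix().round(3),s['force'],s['joint_positions'].round(2))
f=grab('wrist','w5.png');P=cloud(f)
hsv=cv2.cvtColor(f['image'],cv2.COLOR_BGR2HSV);H,S,V=[hsv[...,i].astype(int) for i in range(3)]
z=P[...,2]
q=P[(H>105)&(H<125)&(S>150)&(z>.08)&(z<.11)&(np.hypot(P[...,0]-.487,P[...,1]+.33)<.08)]
if len(q)>9:
    c=q.mean(0);print('lid',len(q),q.min(0),q.max(0),np.median(q,0),np.linalg.svd(q-c)[2][2])
q=P[(H>22)&(H<34)&(S>150)&(z>.1)&(z<.115)&(abs(P[...,1]+.42)<.04)&(abs(P[...,0]-.49)<.06)]
if len(q):print('fin top',len(q), (q.min(0),q.max(0),(q.min(0)+q.max(0))/2))
E
```

```text
[ 0.37822794 -0.37529567  0.25202491] [[ 1.     0.008  0.001]
 [ 0.008 -1.    -0.   ]
 [ 0.001  0.    -1.   ]] [ 0.69897202 -0.1761425  -0.41859553] [-0.78  0.17  1.79  0.    1.18  0.78]
lid 6277 [ 0.42998169 -0.39158887  0.09140553] [ 0.54668835 -0.27434503  0.0978176 ] [ 0.48875552 -0.31368083  0.09472645] [ 0.00162585 -0.00136484  0.99999775]
fin top 366 (array([ 0.4842188 , -0.43432358,  0.10011434]), array([ 0.51384869, -0.42136082,  0.10934865]), array([ 0.49903375, -0.4278422 ,  0.10473149]))
```

View pics/w5.png

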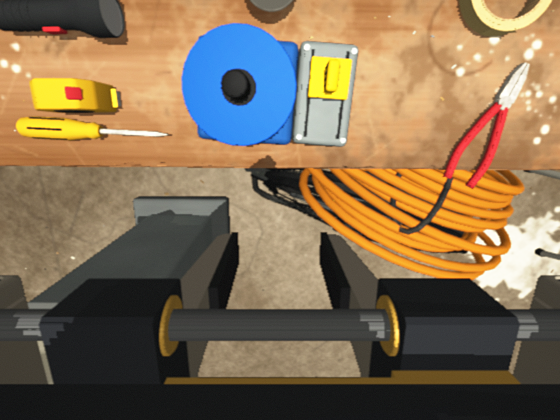

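The lid is seated level at z≈0.093 m. The tab fin is at (332,76), about (0.499, −0.426). I'll pinch the fin with a narrow opening, fingertips above the lid's height.

Call:
step_arm([
  [[0.02, 0.01, 0], 0],
  [[0.03, 0.012, 0], 0],
  [[0.03, 0.012, 0], 0],
  [[0.03, 0.012, 0], 0],
  [[0.0104, 0.0059, 0], 0],
  [[0, 0, 0.02], 0],
  [[0, 0, 0.03], 0],
  [[0, 0, 0.03], 0],
  [[0, 0, 0.02], 0],
  [[0, 0, 0.015], 0],
  [[0, 0, 0], 0],
  [[0, 0, 0], 0],
], jaw=0.023)

```text
time: 14.22
eef_pos: [0.4985, -0.4261, 0.1359]
ee_rot: [-3.14, -0.01, 0.002]
force: [0.1, -0.3, 0.6]
finger_gap: 0.023
finger_force: 0.0
```

```bash
python3 - <<'E'
from h import *
s=r.observe();print(s['eef_pos'],s['force'],s['finger_gap'])
f=grab('side');g=grab('wrist')
u,v=proj(f,[.499,-.426,.11]).astype(int)
a=cv2.resize(f['image'][v-40:v+40,u-40:u+40],(400,400),interpolation=cv2.INTER_CUBIC)
u,v=proj(g,[.499,-.426,.106]).astype(int);print(u,v)
u=np.clip(u,100,460);v=np.clip(v,100,320)
b=cv2.resize(g['image'][v-100:v+100,u-100:u+100],(400,400))
cv2.imwrite('pics/c6.png',np.hstack([a,b]))
E
```

```text
[ 0.49845701 -0.42606075  0.1358603 ] [ 0.0515354  -0.33825091  0.64289423] 0.023023153508835745
277 230
```

View pics/c6.png

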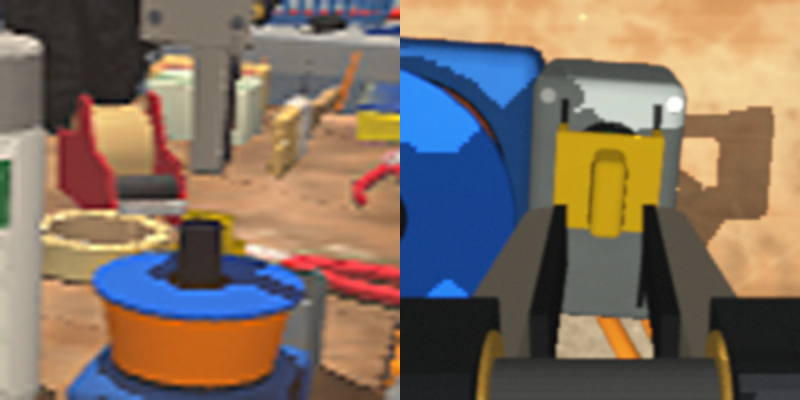

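The fin (wrist crop (607,190)) is centred between the fingers. Descending and closing on it.

Call:
step_arm([
  [[0, 0, 0.015], 0],
  [[0, 0, 0.012], 0],
  [[0, 0, 0.008], 0],
  [[0, 0, 0.005], 0],
  [[0, 0, 0], 0],
  [[0, 0, 0], 0],
])

```text
time: 14.82
eef_pos: [0.4982, -0.4267, 0.0966]
ee_rot: [-3.141, -0.006, 0.0]
force: [0.3, 0.1, 0.0]
finger_gap: 0.0229
finger_force: 0.0
```

Call:
step_arm([
  [[0, 0, 0], 0],
  [[0, 0, 0], 0],
  [[0, 0, 0], 0],
  [[0, 0, 0], 0],
  [[0, 0, 0], 0],
], jaw=0.004, force=8)

```text
time: 15.23
eef_pos: [0.4986, -0.4276, 0.0972]
ee_rot: [3.14, 0.006, 0.002]
force: [0.1, -4.6, 1.9]
finger_gap: 0.0125
finger_force: 8.0
```

Call:
step_arm([
  [[-0.002, 0.0008, 0], 0],
  [[-0.004, 0, 0], 0],
  [[-0.005, 0, 0], 0],
  [[-0.005, 0, 0], 0],
  [[-0.005, 0, 0], 0],
  [[-0.005, 0, 0], 0],
  [[-0.005, 0, 0], 0],
  [[-0.004, 0, 0], 0],
  [[-0.003, 0, 0], 0],
  [[0, 0, 0], 0],
  [[0, 0, 0], 0],
])

```text
time: 16.15
eef_pos: [0.4594, -0.4255, 0.097]
ee_rot: [-3.138, -0.005, 0.002]
force: [-0.3, 7.9, 10.8]
finger_gap: 0.0125
finger_force: 8.0
```

Call:
step_arm([
  [[-0.001, 0, 0], 0],
  [[-0.001, 0, 0], 0],
  [[-0.001, 0, 0], 0],
  [[-0.001, 0, 0], 0],
  [[0, 0, 0], 0],
  [[0, 0, 0], 0],
])

```text
time: 16.65
eef_pos: [0.4579, -0.4255, 0.0972]
ee_rot: [-3.139, -0.004, -0.005]
force: [8.7, 8.7, 5.6]
finger_gap: 0.0124
finger_force: 8.2
```

Call:
step_arm([
  [[-0.001, 0.001, 0], 0],
  [[-0.001, 0, 0], 0],
  [[0, 0, 0], 0],
  [[0, 0, 0], 0],
  [[0, 0, 0], 0],
], force=14)

```text
time: 17.07
eef_pos: [0.4575, -0.4257, 0.0972]
ee_rot: [-3.137, -0.003, -0.009]
force: [14.9, 13.7, 4.0]
finger_gap: 0.012
finger_force: 14.3
```

Call:
step_arm([
  [[0.002, 0, 0], 0],
  [[0, 0, 0], 0],
  [[0, 0, 0], 0],
  [[0, 0, 0], 0],
  [[0, 0, 0], 0],
], jaw=0.023)

```text
time: 17.48
eef_pos: [0.4556, -0.4287, 0.0963]
ee_rot: [-3.141, -0.006, 0.001]
force: [-0.0, 0.4, -0.2]
finger_gap: 0.0233
finger_force: 0.0
```

Call:
step_arm([
  [[0, 0, -0.01], 0],
  [[0, 0, -0.02], 0],
  [[0, 0, -0.03], 0],
  [[0, 0, -0.03], 0],
  [[-0.01, 0, -0.02], 0],
  [[-0.03, 0, -0.02], 0],
  [[0, 0, 0], 0],
  [[0, 0, 0], 0],
  [[0, 0, 0], 0],
])

```text
time: 18.23
eef_pos: [0.4162, -0.4289, 0.2267]
ee_rot: [3.141, 0.005, 0.001]
force: [0.3, 0.2, -0.7]
finger_gap: 0.023
finger_force: 0.0
```

```bash
python3 - <<'E'
from h import *
s=r.observe();print(s['eef_pos'],R.from_rotvec(s['ee_rot']).as_matrix().round(3),s['force'])
f=grab('wrist','w7.png');P=cloud(f)
hsv=cv2.cvtColor(f['image'],cv2.COLOR_BGR2HSV);H,S,V=[hsv[...,i].astype(int) for i in range(3)]
z=P[...,2];near=(abs(P[...,1]+.42)<.05)&(abs(P[...,0]-.48)<.08)
for t,m in(('green',(H>40)&(H<90)&(S>100)&(z>.06)&(z<.1)&near),('fin',(H>22)&(H<34)&(S>150)&(z>.1)&near),('bridge',(H>22)&(H<34)&(S>150)&(z>.075)&(z<.095)&near),('lid',(H>105)&(H<125)&(S>150)&(z>.08)&(z<.11)&(np.hypot(P[...,0]-.487,P[...,1]+.33)<.08))):
    q=P[m]
    if len(q)>3: print(t,len(q),q.min(0),q.max(0),(q.min(0)+q.max(0))/2)
u,v=proj(f,[.48,-.4,.08]).astype(int);print(u,v);u=np.clip(u,130,430);v=np.clip(v,100,320)
cv2.imwrite('pics/c7.png',cv2.resize(f['image'][v-100:v+100,u-130:u+130],(780,600)))
E
```

```text
[ 0.41619883 -0.42889246  0.22667834] [[ 1.     0.003  0.   ]
 [ 0.003 -1.    -0.   ]
 [ 0.     0.    -1.   ]] [ 0.28254894  0.20261559 -0.73323216]
green 471 [ 0.4925983  -0.44048044  0.07068278] [ 0.51756865 -0.41630693  0.08294031] [ 0.50508348 -0.42839368  0.07681155]
fin 376 [ 0.44456269 -0.43196386  0.10054487] [ 0.47394595 -0.41814855  0.10978346] [ 0.45925432 -0.42505621  0.10516417]
bridge 1098 [ 0.4385215  -0.4466137   0.08514357] [ 0.47984378 -0.40388401  0.09483898] [ 0.45918264 -0.42524886  0.08999127]
lid 8189 [ 0.42981588 -0.39231372  0.09145964] [ 0.54673083 -0.27409175  0.09795391] [ 0.48827336 -0.33320273  0.09470678]
251 133
```

View pics/c7.png

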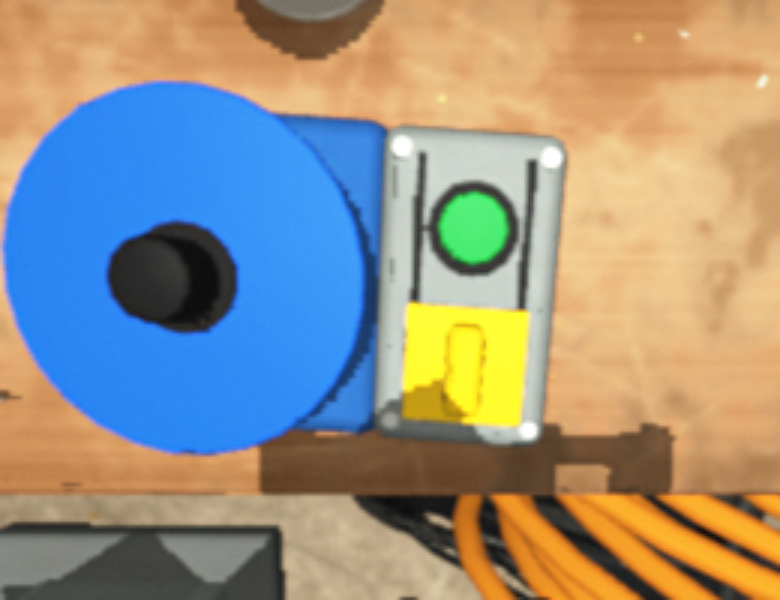

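The tab is fully aside: its edge is about 26 mm from the green button at (473,228), which is at (0.506, −0.427). The lid is still seated. I'll close the jaw and press.

Call:
step_arm([
  [[0.02, -0.002, 0], 0],
  [[0.03, 0, 0], 0],
  [[0.03, 0, 0], 0],
  [[0.011, 0, 0], 0],
  [[0, 0, 0.02], 0],
  [[0, 0, 0.03], 0],
  [[0, 0, 0.03], 0],
  [[0, 0, 0.03], 0],
  [[0, 0, 0.02], 0],
  [[0, 0, 0.01], 0],
  [[0, 0, 0], 0],
  [[0, 0, 0], 0],
], jaw=0)

```text
time: 19.28
eef_pos: [0.5072, -0.4264, 0.0863]
ee_rot: [-3.141, -0.006, 0.001]
force: [-0.7, 0.7, -0.1]
finger_gap: 0.0005
finger_force: 0.0
```

Call:
step_arm([
  [[0, 0, 0.001], 0],
  [[0, 0, 0.001], 0],
  [[0, 0, 0.001], 0],
  [[0, 0, 0.001], 0],
  [[0, 0, 0.001], 0],
  [[0, 0, 0.001], 0],
  [[0, 0, 0], 0],
  [[0, 0, 0], 0],
])

```text
time: 19.95
eef_pos: [0.5072, -0.4265, 0.0806]
ee_rot: [-3.142, -0.006, 0.0]
force: [0.6, 0.2, 0.6]
finger_gap: 0.0007
finger_force: 0.0
```

Call:
step_arm([
  [[0, 0, 0.001], 0],
  [[0, 0, 0.001], 0],
  [[0, 0, 0.001], 0],
  [[0, 0, 0.001], 0],
  [[0, 0, 0.001], 0],
  [[0, 0, 0], 0],
  [[0, 0, 0], 0],
])

```text
time: 20.53
eef_pos: [0.5073, -0.4266, 0.0758]
ee_rot: [3.141, 0.006, 0.0]
force: [-1.2, 0.2, 3.9]
finger_gap: 0.0003
finger_force: 1.9
```

Call:
step_arm([
  [[0, 0, 0.001], 0],
  [[0, 0, 0.001], 0],
  [[0, 0, 0], 0],
  [[0, 0, 0], 0],
  [[0, 0, 0], 0],
])

```text
time: 20.95
eef_pos: [0.5073, -0.4266, 0.0744]
ee_rot: [3.141, 0.006, 0.001]
force: [-2.7, 1.0, 9.8]
finger_gap: 0.0004
finger_force: 4.9
```

Call:
step_arm([
  [[0, 0, 0.001], 0],
  [[0, 0, 0], 0],
  [[0, 0, 0], 0],
  [[0, 0, 0], 0],
])

```text
time: 21.28
eef_pos: [0.5074, -0.4266, 0.0742]
ee_rot: [3.141, 0.006, 0.001]
force: [-4.5, 3.2, 15.7]
finger_gap: 0.0006
finger_force: 8.5
```

Call:
step_arm([
  [[0, 0, -0.003], 0],
  [[0, 0, -0.006], 0],
  [[0, 0, -0.02], 0],
  [[0, 0, -0.03], 0],
  [[0, 0, -0.03], 0],
  [[0, 0, -0.03], 0],
  [[-0.03, 0, -0.03], 0],
  [[-0.03, 0, 0], 0],
  [[-0.03, 0, 0], 0],
  [[0, 0, 0], 0],
  [[0, 0, 0], 0],
  [[0, 0, 0], 0],
])

```text
time: 22.28
eef_pos: [0.4181, -0.4269, 0.221]
ee_rot: [-3.142, -0.005, -0.001]
force: [0.6, -0.1, 0.0]
finger_gap: 0.0008
finger_force: 0.0
```

```bash
python3 - <<'E'
from h import *
s=r.observe();print(s['eef_pos'],s['force'],s['time'])
f=grab('wrist','w8.png');g=grab('side','s8.png')
P=cloud(f);hsv=cv2.cvtColor(f['image'],cv2.COLOR_BGR2HSV);H,S,V=[hsv[...,i].astype(int) for i in range(3)]
z=P[...,2];near=(abs(P[...,1]+.42)<.05)&(abs(P[...,0]-.48)<.08)
for t,m in(('green',(H>40)&(H<90)&(S>100)&(z>.06)&(z<.1)&near),('bridge',(H>22)&(H<34)&(S>150)&(z>.075)&(z<.095)&near),('lid',(H>105)&(H<125)&(S>150)&(z>.08)&(z<.11)&(np.hypot(P[...,0]-.487,P[...,1]+.33)<.08))):
    q=P[m]
    if len(q)>3: print(t,len(q),q.min(0),q.max(0),np.median(q,0),np.linalg.svd(q-q.mean(0),full_matrices=False)[2][2])
cv2.imwrite('pics/c8.png',np.hstack([cv2.resize(f['image'],(400,300)),cv2.resize(g['image'],(400,300))]))
E
```

```text
[ 0.4180683  -0.42694065  0.22099767] [ 0.64601888 -0.13462687  0.03572148] 22.2833
green 486 [ 0.49345631 -0.4403975   0.07090444] [ 0.51712699 -0.41560667  0.08311477] [ 0.50507468 -0.42795318  0.0805835 ] [-0.02531528 -0.09781577  0.99488251]
bridge 1142 [ 0.43826305 -0.44636907  0.08507122] [ 0.4799134  -0.40421921  0.09474732] [ 0.46102151 -0.42817665  0.08780426] [ 9.26080682e-05 -1.52366589e-03  9.99998835e-01]
lid 8674 [ 0.42968357 -0.39205024  0.09024654] [ 0.54727133 -0.27418678  0.09789046] [ 0.48483448 -0.32411592  0.09478251] [ 0.00226096 -0.00181256  0.9999958 ]
```

View pics/c8.png

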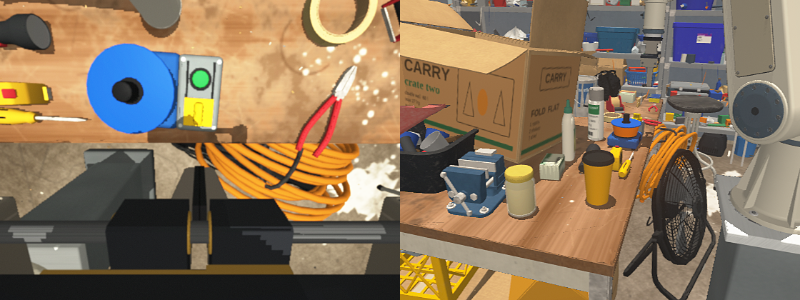

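The button bottomed at 15.7 N and came back up. The tab is open, the lid is level and seated, and everything else still stands as it was.

```bash
python3 -c "
from plant import r
print(r.finish_job())"
```

```text
the job is handed in; nothing more can be done
None
```

The lid is seated level on the bowl, the lock tab is fully aside, and the start button was then pressed to its stop and released; the job was handed in at about 22 s with no other object seen to move.

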